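# Move the slide rack to the adjustable drip hook

### The job

The slide rack hangs by its cross bar in the pockets of one two-pronged drip stand. Take it by its black grip, carry it level, without setting it down, to the other stand, whose prongs are adjustable, and hang it there: slide the bar slowly and gently back along the prongs until you feel the stops, let it down into the pockets while still holding it, then let go so that it hangs fully home, level and still. Do not force or bump it against the stand, and leave the slide tray, the bottle and the jar where they are.

Things in the scene. Friction and masses are not known exactly. Their poses are not given: they have to be found in the camera images.
- rack_grip (a point): Centre of the black upright grip of the loose slide rack: a block 14 mm (rack x) by 26 mm (rack y) by 36 mm high, free all round, to be pinched from above across its 14 mm. Axes: the rack's, z up when level. The cross bar's centre is 32 mm straight below it. Rack mass 0.25 to 0.42 kg.
- rack_bar (a point): Centre of the rack's cross bar: 8 x 8 mm section, 120 mm long along rack y; its ends lie on the prongs. Wires 6 mm thick go down from it at y = -28 and 28 mm (between the prongs) to an open steel box of glass slides, 52 x 84 mm, rim 50 mm and underside 86 mm below this point.
- stand_a: Stand holding the rack at the start: drip-tray foot (180 x 150 mm, 16 high), post, and two prongs that point to -x of the stand. Origin: foot of the post's axis; x from the prong tips to the post, z up. Prongs: black-coated, 10 mm wide, centred at y = -45 and 45 mm, joined behind the stops only. Nothing is higher than the stops.
- hook_a (a point): Point on stand_a's post axis, 180 mm above the desk, same axes. Prong profile from the tip inward: lip x -134 to -128 mm, top at z 6; straight run -128 to -78, top at z 0; pocket -78 to -65, floor at z -5; upright stop from x -65, top at z 14. The bar now lies in the pockets: lift it 11 to 30 mm (higher, its box meets the prongs from below), draw it out to -x over the lips.
- stand_b: The empty stand: same foot, post and prongs, plus a black clamp knob on its +y side; origin, axes as stand_a. Its fork is clamped at an extension e toward -x, 0 to 30 mm, new each time, NOT MEASURED: find the stops by feel. Springs cushion it: the fork sinks 0.25 mm per N (at most 4 mm), the stops yield 0.33 mm per N (at most 3 mm, then rigid). Touch slowly, with a few N; over 15 N is forcing.
- hook_b (a point): Point on stand_b's post axis, 180 mm above the desk, same axes. Prong profile in mm: lip x -119-e to -113-e, top z 6; straight run -113-e to -63-e, top z 0; pocket -63-e to -50-e, floor z -5; stop from x -50-e, top z 14. A bar lowered with its centre at x = -103 meets the run for any e. Home: bar on the pocket floors, its centre at z -1 to -3.
- slide_tray: Bystander: flat cream slide tray 120 x 86 x 14 mm with glass slides, lying on the desk; origin at the centre of its underside.
- bottle_mid (a point): Bystander: small amber bottle, 48 mm across, 85 mm high, standing; point half-way up.
- jar_mid (a point): Bystander: open glass jar, 64 mm across, 75 mm high, standing; point half-way up.
Mind the look-alikes: they are no part of the job. Leave any blue or green look-alike of the part that bears rack_grip alone.

How it is judged:
By the outcome, as a careful person would: the job done as asked, in the order asked, and still so for the second after the job is handed in, with the robot touching nothing.
It also fails if it takes over 61 s, if anything falls off the work surface, if the arm or the gripper's body presses on something with over 40 N, if the wrist force passes 120 N, or if a joint passes its speed limit or range.

### The arm

A 6-joint arm with a two-finger parallel gripper is mounted at the origin on the work surface. World frame = base frame: x ahead of the robot, y to its left, z up, the work surface at z = 0. Lengths are in mm, angles in degrees, forces in N, time in s.
With the tool pointing down it reaches from about 250 to 725 mm from the base axis. Payload 4 kg.
Tool frame: the origin (TCP) lies midway between the tips of the shut fingers; the grasp point (between the pads) lies 19 mm behind it (ctrl.grasp_offset is the distance from the TCP to the grasp point, in mm); z points along the fingers, y is the direction in which the jaws open and shut (so a half turn about z gives the same grasp; the last joint's range is limited). The gripper opens to 85 mm and grips with 20 to 120 N. Pads are 22 mm wide; open, the fingers measure 114 mm over their backs; the gripper's body (76 mm by 85 mm) begins 54 mm behind the grasp point. The pads swing forward as they close: fully open they stand 13 mm farther back than shut.
Start: joints at [-73.052, 13.785, 0.286, 76.501, 0, 90], TCP at [145.751, -478.285, 231.306] pointing down, gripper open.
Joint ranges: [-155.79, 155.79], [-60.16, 107.12], [-62.33, 73.08], [-114, 123.19], [-81.49, 82.49], [-180, 180]. Speed limits (degrees/s): [159.86, 159.86, 180, 180, 180, 180].

### API

Orientations are given as a 3x3 rotation matrix whose columns are the frame's x, y, z axes.
In Python, from workcell import ctrl gives the robot as it stands. The module is installed in compiled form; this text tells all that it offers.
- The arm moves only by the tool move_arm, never from a script. Its argument "increments" is one flat list of numbers, 5 for each row, row after row: the finger opening in m, from 0 to 0.0854, then the shift along the tool's x, y, z in m, then the turn about the tool's z in degrees. A call has 1 to 8 rows; each row is the pose to reach, as a shift and turn from the pose commanded when the call began, along the tool's axes at that moment; what a row does not reach only later rows make up. A row lasts 1/10 s, in which the tool goes at most 50 mm and 8.59 degrees, less where a joint would pass 70% of its speed; a pose out of reach is approached as far as the arm can. A call with a gripper value outside its range is refused whole. The fingers move at their own pace and stop on an object; the grip force is fixed at half the most. Time passes only in rows, so rows that repeat a pose let the fingers close. It gives the time, the measured TCP pose, the force and the opening at its end, in the units of the state.
- ctrl.get_obs(): the state, without advancing time (a new reading comes with each control period).
- ctrl.camera(name): name is "scene" or "top" or "wrist"; returns (picture, depth): 384x512x3 uint8, red, green, blue; 384x512 float32, mm along the optical axis (not along the pixel's ray), 0 where there is no reading.
- ctrl.camera_params(name): a dict with "K" (3x3 intrinsics, pixels), "R" (3x3) and "t" (3): a world point X has camera coordinates R X + t; the wrist camera has in their place "mount" (4x4, takes a point from camera to tool coordinates, whose origin is the TCP and whose axes are the flange's). Camera axes: x right, y down, z forward; pixel columns grow to the right and rows downward; lengths in mm; the calibration is good to about 2 mm. A picture is of the moment at which its call begins: read the wrist's pose just before it. camera_params takes no time and is no camera call.
- ctrl.hand_in(): hands the job in, once; it reports no verdict.
The state is a dict: "time": time; "joint_pos": joint angles; "joint_velocities": joint speeds; "tau": joint torques, N m; "eef_pos": TCP position; "orientation": TCP orientation; "force": force on the tool from outside, world axes, zero at the start; "wrist_torque": the same for the moment, N m; "grip_width": opening from 0.0 (shut) to 1.0 (fully open).
Only numpy, scipy, OpenCV 4.12 (cv2) and the standard library are available. Lean on these libraries where they do the work, as an engineer would, in place of code of your own. Each camera call takes 0.05 s, during which the arm holds its last target.

## Working session

There is one attempt and no reset: what is moved stays moved. The work goes in short steps, Python scripts to look and compute and a tool call to move; the robot and the scene stay as the last step left them, time stands still between calls to the robot, and variables do not carry over. Pictures are saved under pics/ and viewed, and the job is handed in when it is done.

Besides the shell and the picture viewer there is one more tool, called in YAML: its name, and indented under it one key for each argument. move_arm: Moves the arm, as the interface text tells. Its arguments: {"type":"object","properties":{"increments":{"type":"array"}},"required":["increments"]}

```bash
mkdir -p pics; python3 - <<'E'
from workcell import ctrl
import cv2,numpy as np
o=ctrl.get_obs()
for k in o: print(k,np.round(o[k],3).tolist())
print(ctrl.grasp_offset)
for n in ["scene","top"]:
    p,d=ctrl.camera(n); cv2.imwrite(f"pics/{n}0.png",p[:,:,::-1]); np.savez(f"{n}0.npz",p=p,d=d)
for n in ["scene","top","wrist"]: print(n,ctrl.camera_params(n))
E
```

```text
time 0.0
joint_pos [-73.051, 13.832, 0.214, 76.502, -0.0, 90.001]
joint_velocities [-0.025, -0.15, -0.053, 0.081, 0.006, -0.037]
tau [-0.0, -37.232, 25.241, 0.017, 0.0, -0.0]
eef_pos [145.571, -477.679, 230.417]
orientation [[0.957, 0.291, -0.001], [0.291, -0.957, 0.002], [-0.0, -0.002, -1.0]]
force [0.478, 0.742, -0.05]
wrist_torque [0.041, -0.025, 0.021]
grip_width 0.999
18.700000000000003
scene {'K': array([[462.47377187,   0.        , 254.22877997],
       [  0.        , 462.47377187, 187.39728804],
       [  0.        ,   0.        ,   1.        ]]), 'R': array([[-0.0059023 ,  0.99993936,  0.0092974 ],
       [ 0.62214366,  0.01095099, -0.78282651],
       [-0.78288085,  0.00116384, -0.62217057]]), 't': array([  71.24804969, -241.56859735, 1766.00121318])}
top {'K': array([[420.93096549,   0.        , 253.37378096],
       [  0.        , 420.93096549, 189.24243617],
       [  0.        ,   0.        ,   1.        ]]), 'R': array([[-0.02245798, -0.99971054,  0.00862968],
       [-0.99295094,  0.02129965, -0.11659651],
       [ 0.11637895, -0.01118737, -0.99314187]]), 't': array([ -48.27252788,  567.68170462, 1006.71881492])}
wrist {'K': array([[302.72253207,   0.        , 253.66639478],
       [  0.        , 302.72253207, 188.85143105],
       [  0.        ,   0.        ,   1.        ]]), 'mount': array([[-4.59855665e-04, -9.62275353e-01, -2.72077071e-01,
         6.86996062e+01],
       [ 9.99999044e-01, -8.76599542e-05, -1.38013178e-03,
         1.96809414e-01],
       [ 1.30421653e-03, -2.72077446e-01,  9.62274474e-01,
        -1.43367829e+02],
       [ 0.00000000e+00,  0.00000000e+00,  0.00000000e+00,
         1.00000000e+00]])}
```

View pics/scene0.png

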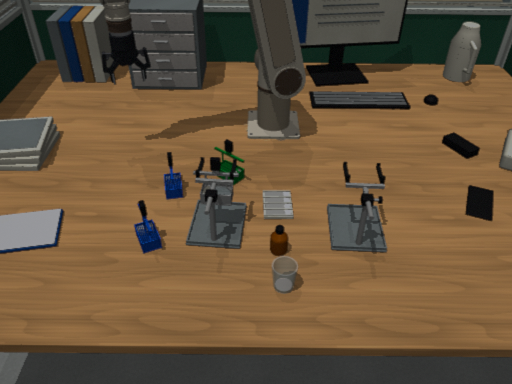

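View pics/top0.png

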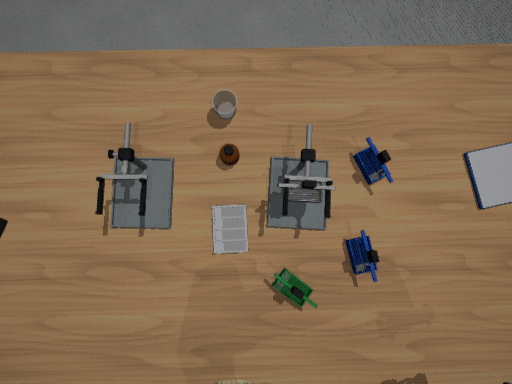

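The top view shows stand_a, with the rack, near px (305,185), and stand_b, with its knob, near (125,180). The bottle is at (229,154), the jar at (225,103) and the tray at (230,229). The blue and green look-alikes are at (372,162), (362,254) and (294,287). Next I'll zoom in.

```bash
python3 - <<'E'
import cv2,numpy as np
t=np.load("top0.npz"); p=t['p'][:,:,::-1]
a=cv2.resize(p[110:245,255:345],None,fx=4.4,fy=4.4,interpolation=cv2.INTER_CUBIC)
b=cv2.resize(p[110:245,85:175],None,fx=4.4,fy=4.4,interpolation=cv2.INTER_CUBIC)
cv2.imwrite("pics/crop_ab.png",np.hstack([b,a]))
d=t['d']
np.set_printoptions(linewidth=220)
print(np.round(d[150:220:3,276:336:3]).astype(int))
print(np.round(d[145:220:3,90:156:3]).astype(int))
E
```

```text
[[1084 1085 1083 1086 1084 1087 1086 1083 1085  908  906  910  910  909 1086 1085 1088 1086 1085 1084]
 [1084 1083 1083 1086 1088 1088 1084 1083 1082  908  905  905  912  909 1085 1086 1087 1087 1085 1086]
 [1084 1083 1081 1083 1081 1082 1080 1082 1082  907  905  908  904  911 1084 1085 1085 1083 1086 1086]
 [1072 1070 1077 1073 1072 1064 1063 1068 1070  906  907  905  905  908 1066 1082 1080 1085 1083 1086]
 [1073 1074 1074 1072 1074 1072 1073 1072  991  964  914  909  925 1076 1079 1075 1074 1072 1083 1079]
 [1073 1071 1072 1070 1072 1071 1075 1072 1008  993  908  911 1072 1075 1071 1076 1072 1069 1079 1082]
 [1073 1071 1073 1069 1072 1075 1072 1062 1038 1071  907  909 1076 1070 1069 1071 1070 1063 1078 1081]
 [1071 1071 1073 1073 1075 1067 1070 1071 1071 1070  908  908 1074 1071 1072 1072 1073 1064 1082 1078]
 [1071 1066 1070 1067 1069 1069 1068 1070 1070 1072  908  910 1072 1070 1070 1071 1069 1062 1078 1076]
 [1067 1072 1072  899  902  902  901  901  904  901  901  901  901  900  902  903  901 1059 1078 1076]
 [1073 1068 1069  880  880  909  905  905  903  902  845  846  904  90
[... 3498 characters left out ...]
  887 1060 1063 1056]
 [1068 1064 1069  884  887 1065 1065 1066 1057 1058 1058 1057 1058 1056 1061 1056 1053  886  885 1057 1058 1061]
 [1064 1064 1062  886  888 1066 1066 1064 1057 1059 1054 1055 1056 1057 1056 1057 1058  882  887 1060 1058 1055]
 [1061 1062 1060  882  891 1062 1064 1063 1054 1058 1057 1055 1055 1056 1054 1053 1057  886  886 1054 1055 1057]
 [1061 1063 1063  881  893 1059 1062 1047 1054 1053 1054 1056 1055 1053 1055 1050 1054  886  886 1057 1053 1053]
 [1063 1060  878  877  892 1061 1062 1046 1049 1056 1056 1054 1055 1053 1053 1057 1063  875  888 1053 1054 1054]
 [1062 1059 1062 1061 1061 1061 1060 1046 1055 1056 1051 1053 1057 1053 1052 1054 1054 1055 1054 1050 1051 1056]]
```

View pics/crop_ab.png

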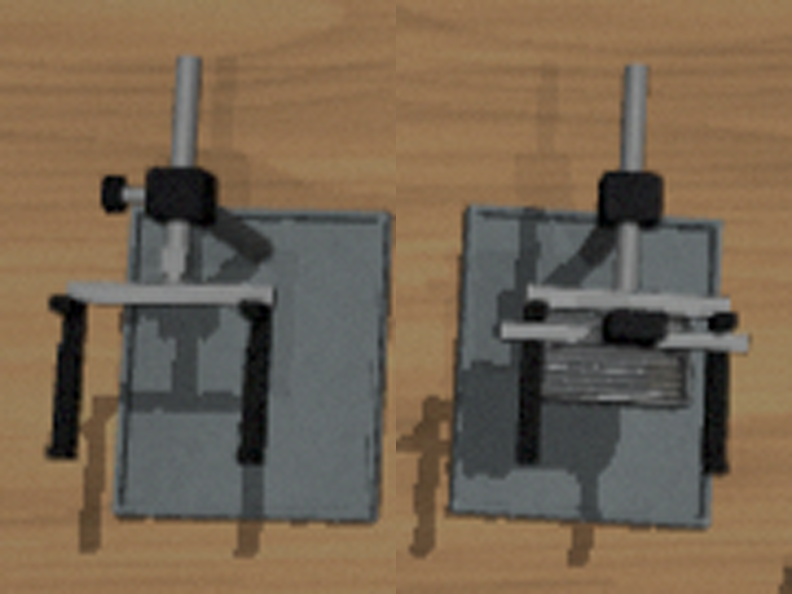

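```bash
cat > h.py <<'E'
import numpy as np,cv2
from workcell import ctrl
def cloud(n,d):
    P=ctrl.camera_params(n);K=P['K']
    v,u=np.mgrid[0:384,0:512]
    c=np.stack([(u-K[0,2])/K[0,0]*d,(v-K[1,2])/K[1,1]*d,d],-1)
    if 'R' in P: return (c-P['t'])@P['R']
    o=ctrl.get_obs();M=P['mount']
    return (c@M[:3,:3].T+M[:3,3])@o['orientation'].T+o['eef_pos']
def rect(X,m):
    q=X[m][:,:2].astype(np.float32); r=cv2.minAreaRect(q); return np.round(r[0],1),np.round(r[1],1),round(r[2],2)
def line(X,m):
    q=X[m]; c=q.mean(0); w=np.linalg.svd(q[:,:2]-c[:2],full_matrices=False)[2][0]; s=(q[:,:2]-c[:2])@w
    return np.round(c,1),'yaw',round(np.degrees(np.arctan2(w[1],w[0])),2),'ext',np.round([s.min(),s.max()],1),'n',len(q)
E
python3 - <<'E'
from h import *
for cam in ["top","scene"]:
    t=np.load(cam+"0.npz");p,d=t['p'].astype(int),t['d'];X=cloud(cam,d);ok=d>0
    hsv=cv2.cvtColor(t['p'],cv2.COLOR_RGB2HSV).astype(int)
    dark=(p.max(2)<60)
    z=X[...,2]
    print(cam)
    for name,ys in [("A",(-230,-40)),("B",(210,430))]:
        pass
    v,u=np.mgrid[0:384,0:512]
    if cam=="top": R={"A":(255,345,110,245),"B":(85,175,110,245)}
    else: R={"A":(185,250,140,250),"B":(325,390,155,255)}
    for n,(a,b,c,e) in R.items():
        roi=ok&(u>=a)&(u<b)&(v>=c)&(v<e)
        hi=roi&(z>150)
        print(n,"all hi",rect(X,hi), "z pct",np.percentile(z[hi],[5,50,95]).round(1))
        # components of dark & hi and bright & hi
        for nm,mk in [("dark",hi&dark),("bright",hi&(p.min(2)>80))]:
            k,l,s,_=cv2.connectedComponentsWithStats(mk.astype(np.uint8),connectivity=4)
            for i in range(1,k):
                if s[i,4]>25: print(n,nm,"px",s[i,:5],line(X,l==i),"zpc",np.percentile(z[l==i],[10,50,90]).round(1),rect(X,l==i))
        foot=roi&(z>8)&(z<25); print("foot",rect(X,foot))
E
```

```text
top
A all hi (array([ 589.9, -174.3]), array([117. , 200.4]), 85.72) z pct [167.8 177.6 229.4]
A dark px [301 149  14  13 172] (array([ 621.8, -177.6,  174.5]), 'yaw', np.float64(-94.2), 'ext', array([-13.6,  15.7]), 'n', 172) zpc [170.7 175.5 177.5] (array([ 622.2, -178.3]), array([28.9, 26.3]), 88.4)
A dark px [300 180  17  10 118] (array([ 551.5, -169.5,  224.3]), 'yaw', np.float64(-92.75), 'ext', array([-11.7,  15.1]), 'n', 118) zpc [207.8 229.5 232.5] (array([ 552.2, -171.3]), array([26., 14.]), 82.25)
A dark px [325 181   7   5  27] (array([ 558.4, -217.2,  189.4]), 'yaw', np.float64(-147.58), 'ext', array([-5.6,  5.1]), 'n', 27) zpc [176.4 193.7 196.8] (array([ 559.5, -217.8]), array([10. ,  7.9]), 4.27)
A dark px [280 187   9  29 148] (array([ 523.4, -125.4,  181.4]), 'yaw', np.float64(176.54), 'ext', array([-29.3,  30.2]), 'n', 148) zpc [178.2 181.4 184.5] (array([ 523.1, -123.2]), array([17.1, 59.5]), 87.56)
A dark px [325 190   6  28 134] (array([ 514.9, -214.1,  180.9]), 'yaw', np.float64(175.31), 'ext', array([-30. ,  28.4]), 'n', 134) zpc [175.8 181.3 184. ] (array([ 51
[... 4430 characters left out ...]
[27.7, 38.8]), 88.63)
B bright px [346 183  39   4  92] (array([585.7, 218.7, 170.7]), 'yaw', np.float64(86.62), 'ext', array([-49.8,  50.4]), 'n', 92) zpc [168.7 170.7 172.8] (array([585.5, 219. ]), array([100.5,  14.5]), 87.76)
B bright px [363 187   6   6  26] (array([602.1, 217.4, 166.4]), 'yaw', np.float64(-5.39), 'ext', array([-12.5,  12.2]), 'n', 26) zpc [164.5 166.7 167.8] (array([602. , 218.3]), array([11.9, 24.6]), 86.24)
B bright px [367 201   7  16  65] (array([678.9, 213.4, 166.2]), 'yaw', np.float64(-2.07), 'ext', array([-29.5,  29. ]), 'n', 65) zpc [164.  166.4 168.2] (array([678.7, 213.8]), array([ 9.7, 58.5]), 88.37)
foot (array([571.6, 219.5]), array([147. , 184.3]), 87.38)
```

```bash
cat >> h.py <<'E'
def plan(target,yawy):
    "tool shift (mm) and turn (deg) to bring TCP to target with tool y at world yaw yawy"
    o=ctrl.get_obs();R=np.array(o['orientation']);s=R.T@(np.array(target)-o['eef_pos'])
    y=np.degrees(np.arctan2(R[1,1],R[0,1])); t=-((yawy-y+90)%180-90)
    print('t',round(o['time'],2),'eef',np.round(o['eef_pos'],1),'yawy',round(y,2),'tilt',np.round(R[:,2],4),'shift',np.round(s,1),'turn',round(t,2),'F',np.round(o['force'],2),'T',np.round(o['wrist_torque'],2),'w',round(o['grip_width'],3),'q',np.round(o['joint_pos'],1))
E
python3 -c "
from h import *
plan((552,-171.5,310),-4.3)"
```

```text
t 0.1 eef [ 145.6 -477.7  230.5] yawy -73.05 tilt [-5.0e-04  1.9e-03 -1.0e+00] shift [ 478.  -174.6  -79.1] turn -68.75 F [-0.15 -1.13 -0.45] T [0.03 0.03 0.01] w 1.004 q [-73.1  13.8   0.2  76.5   0.   90. ]
```

move_arm:
  increments: [0.06,0.02,-0.007,-0.03,-4,0.06,0.055,-0.02,-0.06,-10,0.06,0.095,-0.035,-0.08,-17,0.06,0.135,-0.05,-0.08,-24,0.06,0.175,-0.064,-0.08,-31,0.06,0.215,-0.08,-0.08,-38,0.06,0.255,-0.095,-0.08,-45,0.06,0.29,-0.106,-0.08,-52]

```text
time: 0.9
eef_pos: [393.4, -290.6, 311.0]
orientation: [[0.354, 0.935, -0.001], [0.935, -0.354, 0.001], [0.0, -0.001, -1.0]]
force: [-0.2, -0.9, -0.1]
grip_width: 0.699
```

```bash
python3 -c "
from h import *
plan((552,-171.5,310),-4.3)"
```

```text
t 0.9 eef [ 393.4 -290.6  311. ] yawy -20.71 tilt [-5.e-04  6.e-04 -1.e+00] shift [167.5 106.2   1. ] turn -16.41 F [-0.2  -0.93 -0.06] T [-0.06  0.02 -0.02] w 0.699 q [-36.5  11.5   9.1  87.7   0.   74.3]
```

move_arm:
  increments: [0.045,0.035,0.022,0,-4,0.045,0.075,0.048,0,-8,0.045,0.11,0.07,0,-12,0.045,0.14,0.089,0,-15,0.045,0.158,0.102,0,-16.4,0.045,0.165,0.106,0,-16.4,0.045,0.165,0.106,0,-16.4,0.045,0.165,0.106,0,-16.4]

```text
time: 1.7
eef_pos: [549.6, -177.0, 311.1]
orientation: [[0.082, 0.997, -0.001], [0.997, -0.082, -0.0], [-0.0, -0.001, -1.0]]
force: [-0.3, -0.0, -0.1]
grip_width: 0.531
```

```bash
python3 - <<'E'
from h import *
plan((552,-171.5,310),-4.3)
p,d=ctrl.camera("wrist");np.savez("w1.npz",p=p,d=d);X=cloud("wrist",d);np.save("w1X.npy",X)
cv2.imwrite("pics/w1.png",p[:,:,::-1])
E
```

```text
t 1.7 eef [ 549.6 -177.   311.1] yawy -4.71 tilt [-1.1e-03 -1.0e-04 -1.0e+00] shift [5.7 1.9 1.1] turn -0.41 F [-0.29 -0.04 -0.09] T [0.01 0.02 0.05] w 0.531 q [-17.8  22.2  23.8  91.6  -0.   76.9]
```

View pics/w1.png

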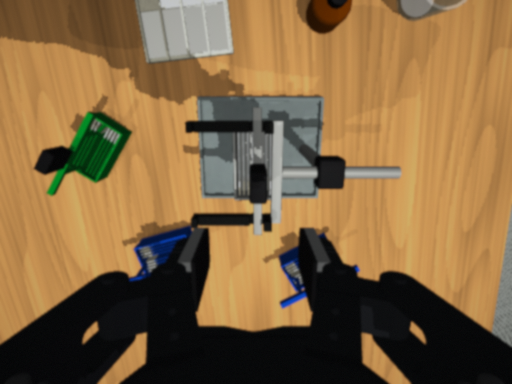

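The wrist view shows the black grip at px (259,183) on the silver bar (column 258, rows 110 to 232), between prongs at rows 127 and 220. The jaws are open below it.

```bash
python3 - <<'E'
from h import *
t=np.load("w1.npz");p=t['p'].astype(int);d=t['d'];X=np.load("w1X.npy");z=X[...,2]
v,u=np.mgrid[0:384,0:512]
roi=(u>180)&(u<410)&(v>90)&(v<238)&(d>0)
g=roi&(p.max(2)<70)&(z>222);print("grip top",rect(X,g),line(X,g),z[g].mean(),g.sum())
print("px",u[g].min(),u[g].max(),v[g].min(),v[g].max())
b=roi&(p.min(2)>70)&(z>150)
k,l,s,_=cv2.connectedComponentsWithStats(b.astype(np.uint8),connectivity=4)
for i in range(1,k):
    if s[i,4]>30: print(s[i],line(X,l==i),rect(X,l==i))
b=roi&(p.max(2)<60)&(z>150)&(z<222)
k,l,s,_=cv2.connectedComponentsWithStats(b.astype(np.uint8),connectivity=4)
for i in range(1,k):
    if s[i,4]>30: print('dark',s[i],line(X,l==i),rect(X,l==i))
E
```

```text
grip top (array([ 550.9, -169.8]), array([26.7, 62. ]), 64.34) (array([ 551.7, -168.7,  263.4]), 'yaw', np.float64(-5.61), 'ext', array([-34.1,  32.1]), 'n', 867) 263.3882677840048 867
px 186 324 170 237
[252 107  10  57 486] (array([ 555.5, -135.9,  183.9]), 'yaw', np.float64(-94.64), 'ext', array([-24.1,  24.2]), 'n', 486) (array([ 555.4, -135.9]), array([48.4,  8.1]), 84.6)
[ 270  120   48  103 1522] (array([ 577.2, -173.1,  172.5]), 'yaw', np.float64(-94.08), 'ext', array([-48.1,  51.8]), 'n', 1522) (array([ 587.9, -176. ]), array([99.8, 44.8]), 85.04)
[344 166  57  12 671] (array([ 663.6, -181.3,  168.6]), 'yaw', np.float64(-4.56), 'ext', array([-28.9,  27.5]), 'n', 671) (array([ 662.9, -181.6]), array([10.9, 56.5]), 85.21)
[253 203  10  32 276] (array([ 549.4, -213.8,  184.8]), 'yaw', np.float64(-93.83), 'ext', array([-29.9,  17.4]), 'n', 276) (array([ 550.4, -207.6]), array([47.3,  8.9]), 85.11)
dark [186 120  67  12 747] (array([ 523.9, -125.2,  180.8]), 'yaw', np.float64(-4.23), 'ext', array([-29.5,  28. ]), 'n', 747) (array([ 523.1, -125.1]), array([ 9.7, 57.4]), 84.94)
dar
[... 193 characters left out ...]
 33 866] (array([ 621. , -176.8,  173.5]), 'yaw', np.float64(-87.21), 'ext', array([-14. ,  16.3]), 'n', 866) (array([ 621.6, -177.8]), array([29.1, 26.7]), 88.28)
dark [250 164  16   6  88] (array([ 553.9, -158.4,  211.6]), 'yaw', np.float64(-4.91), 'ext', array([-6.3,  6.1]), 'n', 88) (array([ 553.8, -158.4]), array([ 1. , 12.4]), 84.98)
dark [191 214  62  14 663] (array([ 514.6, -213.5,  180.6]), 'yaw', np.float64(-5.05), 'ext', array([-28.5,  29.7]), 'n', 663) (array([ 515.2, -214.1]), array([ 9.7, 58.2]), 85.06)
dark [262 214   9  17 125] (array([ 558. , -216. ,  189.2]), 'yaw', np.float64(-98.93), 'ext', array([-3. ,  6.6]), 'n', 125) (array([ 557.5, -217.7]), array([9.6, 7.3]), 80.08)
```

move_arm:
  increments: [0.045,0.0058,0.0029,0.02,0,0.045,0.0058,0.0029,0.045,0,0.045,0.0058,0.0029,0.07,0,0.045,0.0058,0.0029,0.09,0,0.045,0.0058,0.0029,0.105,0,0.045,0.0058,0.0029,0.115,0,0.045,0.0058,0.0029,0.119,0,0.045,0.0058,0.0029,0.119,0]

```text
time: 2.55
eef_pos: [553.4, -171.4, 192.4]
orientation: [[0.082, 0.997, -0.0], [0.997, -0.082, -0.0], [-0.0, -0.0, -1.0]]
force: [0.5, 0.1, 0.7]
grip_width: 0.528
```

```bash
python3 - <<'E'
from h import *
plan((553,-171.5,192),-4.6)
p,d=ctrl.camera("wrist")
cv2.imwrite("pics/w2.png",p[:,:,::-1])
E
```

```text
t 2.55 eef [ 553.4 -171.4  192.4] yawy -4.71 tilt [-2.e-04 -0.e+00 -1.e+00] shift [-0.1 -0.4  0.4] turn -0.11 F [0.52 0.1  0.69] T [0.01 0.   0.02] w 0.528 q [-17.2  23.9   8.7  74.9  -0.   77.5]
```

View pics/w2.png

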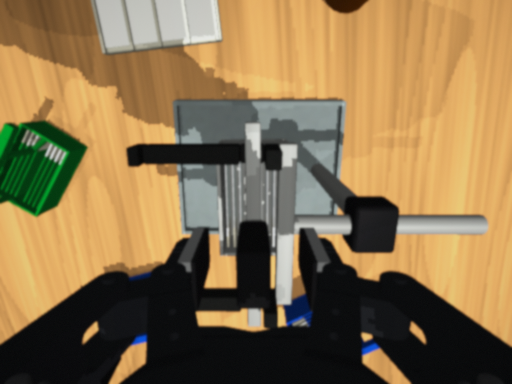

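The grip, near px (255,255), sits centred between the pads at columns 205 and 305. I'll close the jaws.

move_arm:
  increments: [0.03,0,-0.0004,0,0,0.02,0,-0.0004,0,0,0.0,0,-0.0004,0,0,0.0,0,-0.0004,0,0,0.0,0,-0.0004,0,0,0.0,0,-0.0004,0,0,0.0,0,-0.0004,0,0,0.0,0,-0.0004,0,0]

```text
time: 3.4
eef_pos: [553.6, -171.0, 193.2]
orientation: [[0.081, 0.997, 0.001], [0.997, -0.081, -0.0], [-0.0, 0.001, -1.0]]
force: [-2.9, 0.1, 5.2]
grip_width: 0.152
```

```bash
python3 -c "
from h import *
plan((553,-171.5,192),-4.6)"
```

```text
t 3.4 eef [ 553.6 -171.   193.2] yawy -4.65 tilt [ 1.1e-03 -5.0e-04 -1.0e+00] shift [-0.6 -0.6  1.2] turn -0.05 F [-2.92  0.06  5.22] T [0.06 0.45 0.07] w 0.152 q [-17.2  23.8   8.7  74.9  -0.   77.5]
```

move_arm:
  increments: [0,0,-0.0005,-0.003,0,0,0,-0.0005,-0.006,0,0,0,-0.0005,-0.009,0,0,0,-0.0005,-0.012,0,0,0,-0.0005,-0.015,0,0,0,-0.0005,-0.018,0,0,0,-0.0005,-0.02,0,0,0,-0.0005,-0.02,0]

```text
time: 4.2
eef_pos: [553.2, -170.9, 212.8]
orientation: [[0.081, 0.997, 0.001], [0.997, -0.081, -0.0], [-0.0, 0.001, -1.0]]
force: [0.5, -0.9, -4.2]
grip_width: 0.157
```

```bash
python3 - <<'E'
from h import *
plan((553,-171.5,192),-4.6)
for n in ["wrist","scene"]:
    p,d=ctrl.camera(n); np.savez(n+"3.npz",p=p,d=d)
    if n=="wrist": np.save("wrist3X.npy",cloud(n,d))
    else: p=cv2.resize(p[130:260,150:400],None,fx=3,fy=3)
    cv2.imwrite(f"pics/{n}3.png",p[:,:,::-1])
plan((553,-171.5,192),-4.6)
E
```

```text
t 4.2 eef [ 553.2 -170.9  212.8] yawy -4.66 tilt [ 8.e-04 -2.e-04 -1.e+00] shift [-0.6 -0.1 20.8] turn -0.06 F [ 0.54 -0.92 -4.19] T [ 0.01 -0.01 -0.  ] w 0.157 q [-17.2  23.2  10.8  77.5  -0.   77.5]
t 4.3 eef [ 552.9 -170.8  212.3] yawy -4.65 tilt [-0.  0. -1.] shift [-0.7  0.2 20.3] turn -0.05 F [-0.56 -0.62 -3.35] T [-0.01 -0.02  0.04] w 0.156 q [-17.2  23.3  10.8  77.5   0.   77.5]
```

View pics/scene3.png

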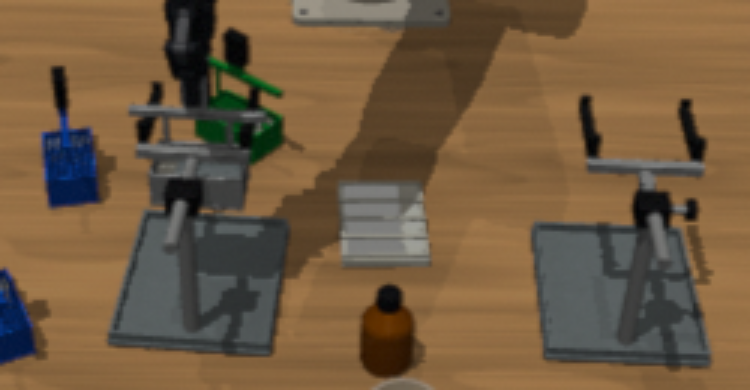

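View pics/wrist3.png

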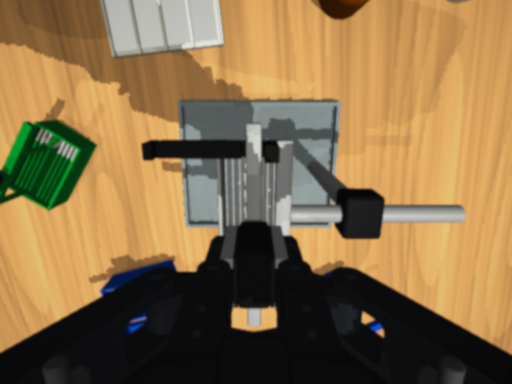

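The rack is lifted clear of the pockets and hangs level. The scene crop shows its bar above the prongs of stand_a. Now I'll draw it out over the lips.

move_arm:
  increments: [0,0,-0.006,0,0,0,0,-0.018,0,0,0,0,-0.034,0,0,0,0,-0.052,0,0,0,0,-0.07,0,0,0,0,-0.088,0,0,0,0,-0.104,0,0,0,0,-0.115,0,0]

```text
time: 5.1
eef_pos: [436.6, -161.3, 212.3]
orientation: [[0.081, 0.997, -0.001], [0.997, -0.081, 0.0], [0.0, -0.001, -1.0]]
force: [-0.1, -0.4, -2.9]
grip_width: 0.158
```

```bash
python3 - <<'E'
from h import *
plan((440,224,212),-2.7)
E
```

```text
t 5.1 eef [ 436.6 -161.3  212.3] yawy -4.67 tilt [-7.e-04  1.e-04 -1.e+00] shift [384.3 -28.    0.4] turn -1.97 F [-0.1  -0.35 -2.88] T [-0.02 -0.04  0.  ] w 0.158 q [-20.3  10.5  -6.8  72.8  -0.   74.4]
```

move_arm:
  increments: [0,0.006,0,0,0,0,0.02,-0.001,0,0,0,0.04,-0.003,0,-0.2,0,0.065,-0.005,0,-0.4,0,0.092,-0.007,0,-0.6,0,0.12,-0.009,0,-0.8,0,0.148,-0.011,0,-1.0,0,0.176,-0.013,0,-1.2]

```text
time: 5.9
eef_pos: [440.1, 17.4, 212.4]
orientation: [[0.059, 0.998, 0.001], [0.998, -0.059, 0.001], [0.001, 0.001, -1.0]]
force: [1.7, 1.2, -3.1]
grip_width: 0.161
```

```bash
python3 - <<'E'
from h import *
plan((440,224,212),-2.7)
E
```

```text
t 5.9 eef [440.1  17.4 212.4] yawy -3.38 tilt [ 7.e-04  6.e-04 -1.e+00] shift [206.2 -12.3   0.5] turn -0.68 F [ 1.71  1.21 -3.05] T [0.02 0.04 0.05] w 0.161 q [  2.2   7.6 -10.3  72.1   0.   95.6]
```

move_arm:
  increments: [0,0.028,-0.002,0,-0.2,0,0.058,-0.003,0,-0.4,0,0.09,-0.005,0,-0.6,0,0.122,-0.007,0,-0.7,0,0.152,-0.009,0,-0.7,0,0.178,-0.011,0,-0.7,0,0.198,-0.012,0,-0.7,0,0.206,-0.012,0,-0.7]

```text
time: 6.7
eef_pos: [439.8, 224.5, 212.1]
orientation: [[0.044, 0.999, 0.0], [0.999, -0.044, 0.001], [0.001, 0.0, -1.0]]
force: [-0.1, -0.1, -3.1]
grip_width: 0.154
```

move_arm:
  increments: [0,0,0,0,0,0,0,0,0,0,0,0,0,0,0]

```text
time: 7.0
eef_pos: [440.0, 220.5, 212.3]
orientation: [[0.049, 0.999, -0.0], [0.999, -0.049, -0.0], [-0.0, -0.0, -1.0]]
force: [0.6, -0.6, -3.1]
grip_width: 0.157
```

```bash
python3 - <<'E'
from h import *
plan((440,224,212),-2.7)
p,d=ctrl.camera("wrist");np.savez("w4.npz",p=p,d=d);X=cloud("wrist",d);np.save("w4X.npy",X)
cv2.imwrite("pics/w4.png",p[:,:,::-1])
p,d=ctrl.camera("top");np.savez("top4.npz",p=p,d=d)
cv2.imwrite("pics/top4.png",cv2.resize(p[110:260,60:260],None,fx=4,fy=4)[:,:,::-1])
E
```

```text
t 7.0 eef [440.  220.5 212.3] yawy -2.82 tilt [-2.e-04 -5.e-04 -1.e+00] shift [ 3.5 -0.2  0.2] turn -0.12 F [ 0.58 -0.61 -3.05] T [-0.01 -0.04 -0.05] w 0.157 q [ 26.6  13.5  -3.   73.6  -0.  119.4]
```

View pics/w4.png

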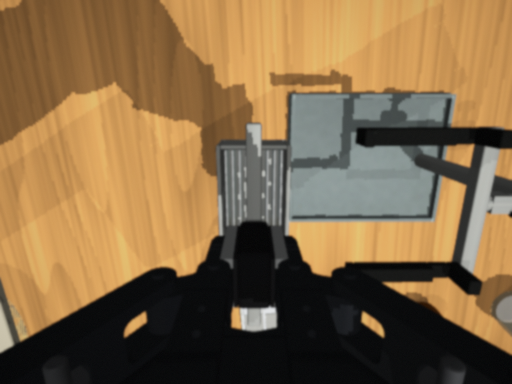

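View pics/top4.png

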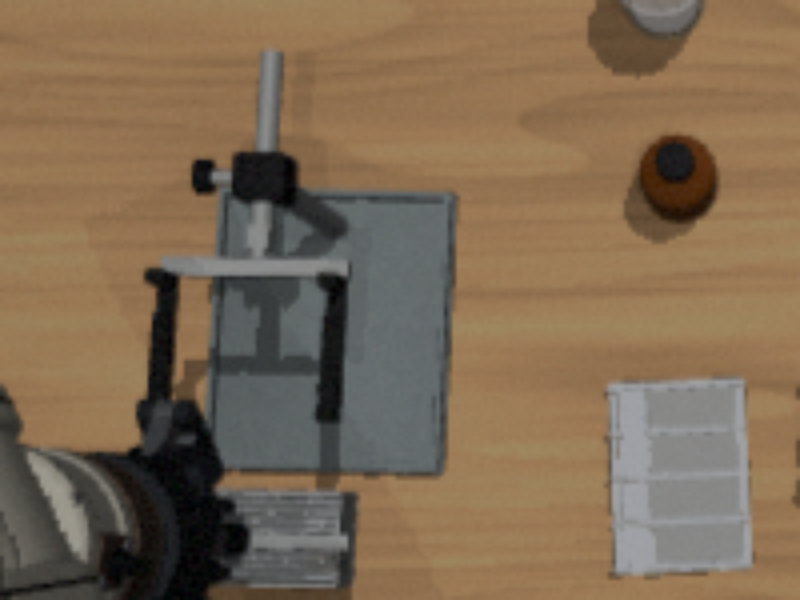

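The wrist view shows the held bar at column 254 (rows 123 to 245). Stand_b's prongs are at rows 136 and 272, with tips at columns 357 and 346 and the stop and crossbar near columns 470 to 490. Now I'll measure them.

```bash
python3 - <<'E'
from h import *
t=np.load("w4.npz");p=t['p'].astype(int);d=t['d'];X=np.load("w4X.npy");z=X[...,2]
v,u=np.mgrid[0:384,0:512]
ok=d>0
def rep(nm,m,mn=30):
    k,l,s,_=cv2.connectedComponentsWithStats(m.astype(np.uint8),connectivity=4)
    for i in range(1,k):
        if s[i,4]>mn: print(nm,s[i],line(X,l==i),rect(X,l==i))
hi=ok&(z>160)&(z<230)
rep('dark',hi&(p.max(2)<60)&(u>335)&(v<300))
rep('run',hi&(p.max(2)<60)&(u>335)&(v<300)&(z<183.5)&(X[...,0]<560))
rep('stop',hi&(p.max(2)<60)&(u>335)&(v<300)&(z>188))
rep('brightfork',hi&(p.min(2)>70)&(u>440)&(v<300))
rep('bar',hi&(p.min(2)>60)&(u>235)&(u<275)&(v<222))
rep('bar2',hi&(p.min(2)>60)&(u>235)&(u<280)&(v>300)&(v<335))
# same profile at A for z bias check: run z there 180.7
t=np.load("wrist3.npz");p=t['p'].astype(int);d=t['d'];X=np.load("wrist3X.npy");z=X[...,2];hi=(d>0)&(z>160)&(z<230)
rep('A bar held',hi&(p.min(2)>60)&(u>235)&(u<266)&(v<222))
E
```

```text
dark [ 346  127  166  168 5722] (array([549.7, 227.1, 179.7]), 'yaw', np.float64(-84.96), 'ext', array([-49.4,  58.8]), 'n', 5722) (array([540.4, 221.3]), array([99.6, 78.8]), 87.27)
dark [492 192  18   4  45] (array([602.2, 224.2, 164.3]), 'yaw', np.float64(-2.89), 'ext', array([-8.3,  6.7]), 'n', 45) (array([601.4, 224.2]), array([ 0.7, 15. ]), 87.75)
run [ 356  127  104   19 1642] (array([532.8, 266.9, 180.2]), 'yaw', np.float64(-3.31), 'ext', array([-29.7,  26.8]), 'n', 1642) (array([531.3, 266.6]), array([10.1, 56.5]), 86.99)
run [ 346  263   92   19 1327] (array([532.6, 178.9, 178.8]), 'yaw', np.float64(-4.92), 'ext', array([-33. ,  27.8]), 'n', 1327) (array([529.8, 177.4]), array([10. , 60.6]), 87.02)
stop [490 129  22  19 355] (array([574.1, 264.5, 193.1]), 'yaw', np.float64(-83.45), 'ext', array([-5.1,  5. ]), 'n', 355) (array([575.3, 264.8]), array([8. , 9.7]), 1.45)
stop [461 275  21  20 308] (array([570.7, 175.9, 192.9]), 'yaw', np.float64(-92.01), 'ext', array([-4.5,  5.7]), 'n', 308) (array([571.7, 175.3]), array([10.2,  9.3]), 88.71)
brightfork [ 460  146   52  128 2375] (array([585.9, 218.2, 172.9]), 'yaw', np.float64(-92.75), 'ext', array([-40.9,  46. ]), 'n', 2375) (array([591.2, 216.2]), array([35.4, 87.9]), 1.26)
bar [ 245  122   18   99 1509] (array([441.3, 255.4, 202.7]), 'yaw', np.float64(-93.2), 'ext', array([-24.7,  27.1]), 'n', 1509) (array([441. , 254.3]), array([51.8,  9.1]), 88.11)
bar2 [247 308  14  18 247] (array([437.1, 167.1, 202.6]), 'yaw', np.float64(-93.3), 'ext', array([-6.7,  6.8]), 'n', 247) (array([437., 167.]), array([13.5,  7.9]), 87.37)
A bar held [ 245  122   18   99 1517] (array([ 555.4, -135.9,  202.7]), 'yaw', np.float64(-95.02), 'ext', array([-24.7,  27. ]), 'n', 1517) (array([ 555.5, -137.1]), array([51.7, 10.2]), 85.35)
```

move_arm:
  increments: [0,0.003,0,0,-0.1,0,0.006,-0.0003,0,-0.1,0,0.0061,-0.0003,0,-0.1,0,0.0061,-0.0003,0,-0.1]

```text
time: 7.5
eef_pos: [440.0, 227.5, 212.3]
orientation: [[0.046, 0.999, 0.0], [0.999, -0.046, -0.0], [-0.0, 0.0, -1.0]]
force: [-1.0, -0.2, -2.5]
grip_width: 0.152
```

```bash
python3 - <<'E'
from h import *
plan((528.4,222.4,212.3),-2.7)
E
```

```text
t 7.5 eef [440.  227.5 212.3] yawy -2.65 tilt [ 0.e+00 -1.e-04 -1.e+00] shift [-1.  88.5  0. ] turn 0.05 F [-1.03 -0.21 -2.48] T [ 0.01  0.02 -0.03] w 0.152 q [ 27.3  13.8  -2.6  73.6  -0.  120. ]
```

move_arm:
  increments: [0,0,0.006,0,0,0,-0.0005,0.018,0,0,0,-0.0008,0.034,0,0,0,-0.0008,0.05,0,0,0,-0.0008,0.066,0,0,0,-0.0008,0.079,0,0,0,-0.0008,0.086,0,0,0,-0.0008,0.088,0,0]

```text
time: 8.3
eef_pos: [529.0, 222.3, 211.8]
orientation: [[0.047, 0.999, -0.0], [0.999, -0.047, -0.0], [-0.0, -0.0, -1.0]]
force: [-0.4, 0.2, -1.9]
grip_width: 0.159
```

move_arm:
  increments: [0,0,0,0,0,0,0,0,0,0]

```text
time: 8.5
eef_pos: [527.5, 222.5, 212.2]
orientation: [[0.046, 0.999, -0.001], [0.999, -0.046, -0.0], [-0.0, -0.001, -1.0]]
force: [-0.3, -0.6, -2.5]
grip_width: 0.159
```

```bash
python3 - <<'E'
from h import *
plan((528.4,222.4,212.3),-2.7)
p,d=ctrl.camera("wrist");np.savez("w5.npz",p=p,d=d);X=cloud("wrist",d);np.save("w5X.npy",X)
cv2.imwrite("pics/w5.png",p[:,:,::-1])
E
```

```text
t 8.5 eef [527.5 222.5 212.2] yawy -2.64 tilt [-6.e-04 -1.e-04 -1.e+00] shift [-0.1  0.9 -0.1] turn 0.06 F [-0.33 -0.62 -2.54] T [ 0.   -0.04  0.  ] w 0.159 q [ 22.9  22.6   9.7  77.2   0.  115.5]
```

View pics/w5.png

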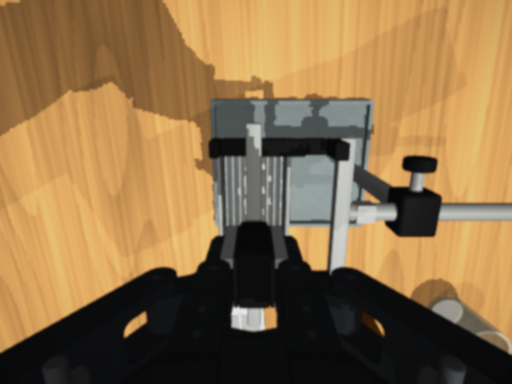

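The bar (column 255) now lies over the run, between the prong tip near column 212 and the stop near column 338. I'll refine the stop position and lateral centring from this view.

```bash
python3 - <<'E'
from h import *
t=np.load("w5.npz");p=t['p'].astype(int);d=t['d'];X=np.load("w5X.npy");z=X[...,2]
v,u=np.mgrid[0:384,0:512];ok=d>0
def rep(nm,m,mn=30):
    k,l,s,_=cv2.connectedComponentsWithStats(m.astype(np.uint8),connectivity=4)
    for i in range(1,k):
        if s[i,4]>mn: print(nm,s[i],line(X,l==i),rect(X,l==i))
dk=(p.max(2)<60)
rep('left run/lip',ok&dk&(v<162)&(v>130)&(u>200)&(u<245)&(z>160))
rep('run',ok&dk&(v<162)&(v>130)&(u>265)&(u<326)&(z>160))
rep('stop',ok&dk&(v<170)&(v>130)&(u>320)&(z>188))
rep('boss',ok&dk&(u>380)&(v>180)&(v<240)&(z>165))
rep('fork',ok&(p.min(2)>70)&(u>325)&(u<360)&(v<270)&(z>165))
rep('bar',ok&(p.min(2)>60)&(z>195)&(z<215)&(u>235)&(u<275)&(v<222))
E
```

```text
left run/lip [209 137  36  21 670] (array([513.8, 268.2, 181.9]), 'yaw', np.float64(-2.44), 'ext', array([-9.9, 10. ]), 'n', 670) (array([513.8, 267.8]), array([ 9.8, 19.8]), 87.75)
run [ 266  137   60   19 1056] (array([553.1, 266.3, 178.9]), 'yaw', np.float64(-3.42), 'ext', array([-16.8,  19.1]), 'n', 1056) (array([554.2, 265.8]), array([ 9.8, 35.8]), 87.09)
stop [331 141  18  20 303] (array([575.3, 265. , 193.9]), 'yaw', np.float64(-95.04), 'ext', array([-4.7,  5.3]), 'n', 303) (array([575.9, 264.7]), array([9.9, 7.5]), 88.51)
boss [ 391  190   50   46 1890] (array([630.7, 219.3, 173.7]), 'yaw', np.float64(-92.1), 'ext', array([-13.3,  15.4]), 'n', 1890) (array([632.2, 218.1]), array([28.7, 25.8]), 87.5)
fork [ 329  136   31  134 2102] (array([583.9, 224.9, 174.2]), 'yaw', np.float64(-92.66), 'ext', array([-44.4,  44.6]), 'n', 2102) (array([576.8, 225. ]), array([38.6, 87.9]), 8.19)
bar [ 245  122   18   99 1508] (array([528.5, 257.6, 202.7]), 'yaw', np.float64(-93.01), 'ext', array([-24.6,  26.8]), 'n', 1508) (array([528.7, 256.5]), array([51.4,  9.2]), 87.34)
```

move_arm:
  increments: [0,0,0.0005,0.002,0,0,0,0.0005,0.0045,0,0,0,0.0005,0.007,0,0,0,0.0005,0.009,0,0,0,0.0005,0.0105,0,0,0,0.0005,0.0115,0,0,0,0.0005,0.012,0,0,0,0.0005,0.012,0]

```text
time: 9.35
eef_pos: [528.4, 222.5, 200.2]
orientation: [[0.046, 0.999, -0.0], [0.999, -0.046, -0.0], [-0.0, -0.0, -1.0]]
force: [0.4, -0.0, -2.9]
grip_width: 0.158
```

move_arm:
  increments: [0,0,0,0.0004,0,0,0,0,0.0008,0,0,0,0,0.0012,0,0,0,0,0.0015,0,0,0,0,0.0015,0]

```text
time: 9.85
eef_pos: [528.4, 222.5, 198.8]
orientation: [[0.046, 0.999, -0.0], [0.999, -0.046, -0.0], [-0.0, -0.0, -1.0]]
force: [-0.1, 0.3, -2.8]
grip_width: 0.157
```

```bash
python3 - <<'E'
from h import *
plan((566.4,220.3,198),-2.7)
E
```

```text
t 9.85 eef [528.4 222.5 198.8] yawy -2.65 tilt [-1.e-04 -0.e+00 -1.e+00] shift [-0.5 38.1  0.8] turn 0.05 F [-0.11  0.33 -2.82] T [-0.04 -0.01  0.  ] w 0.157 q [ 22.8  23.    8.3  75.4  -0.  115.5]
```

Bar centre is now about 185, with no contact yet. I'll keep lowering gently.

move_arm:
  increments: [0,0,0,0.0003,0,0,0,0,0.0006,0,0,0,0,0.0009,0,0,0,0,0.0012,0,0,0,0,0.0012,0]

```text
time: 10.35
eef_pos: [528.4, 222.6, 197.8]
orientation: [[0.046, 0.999, 0.0], [0.999, -0.046, 0.0], [0.0, 0.0, -1.0]]
force: [-0.3, -0.5, -1.2]
grip_width: 0.155
```

```bash
python3 - <<'E'
from h import *
plan((566.4,220.3,198),-2.7)
E
```

```text
t 10.35 eef [528.4 222.6 197.8] yawy -2.65 tilt [ 3.e-04  1.e-04 -1.e+00] shift [-0.5 38.  -0.2] turn 0.05 F [-0.33 -0.48 -1.21] T [-0.03  0.09 -0.03] w 0.155 q [ 22.8  23.    8.2  75.2   0.  115.5]
```

move_arm:
  increments: [0,0,0.001,0,0,0,0,0.003,0,0,0,0,0.005,0,0,0,0,0.007,0,0,0,0,0.009,0,0,0,0,0.011,0,0,0,0,0.013,0,0,0,0,0.014,0,0]

```text
time: 11.15
eef_pos: [542.6, 221.9, 197.6]
orientation: [[0.046, 0.999, 0.0], [0.999, -0.046, 0.0], [0.0, 0.0, -1.0]]
force: [-1.1, 0.1, -1.1]
grip_width: 0.157
```

```bash
python3 - <<'E'
from h import *
plan((566.4,220.3,198),-2.7)
E
```

```text
t 11.15 eef [542.6 221.9 197.6] yawy -2.65 tilt [ 0.e+00  1.e-04 -1.e+00] shift [-0.5 23.8 -0.4] turn 0.05 F [-1.1   0.09 -1.09] T [-0.05  0.4   0.01] w 0.157 q [ 22.2  24.5  10.5  76.    0.  114.9]
```

move_arm:
  increments: [0,0,0.0015,0,0,0,0,0.003,0,0,0,0,0.0045,0,0,0,0,0.006,0,0,0,0,0.0075,0,0,0,0,0.009,0,0,0,0,0.0105,0,0,0,0,0.012,0,0]

```text
time: 11.95
eef_pos: [554.5, 221.3, 197.6]
orientation: [[0.046, 0.999, 0.0], [0.999, -0.046, -0.0], [-0.0, 0.0, -1.0]]
force: [-1.8, 0.6, 0.2]
grip_width: 0.155
```

```bash
python3 - <<'E'
from h import *
plan((566.4,220.3,198),-2.7)
E
```

```text
t 11.95 eef [554.5 221.3 197.6] yawy -2.65 tilt [ 0. -0. -1.] shift [-0.5 11.9 -0.4] turn 0.05 F [-1.83  0.58  0.18] T [ 0.    0.42 -0.06] w 0.155 q [ 21.8  25.8  12.4  76.7  -0.  114.4]
```

move_arm:
  increments: [0,0,0.0007,0,0,0,0,0.0014,0,0,0,0,0.0021,0,0,0,0,0.0028,0,0,0,0,0.0035,0,0,0,0,0.0042,0,0,0,0,0.0049,0,0,0,0,0.0056,0,0]

```text
time: 12.75
eef_pos: [560.0, 221.1, 197.6]
orientation: [[0.046, 0.999, 0.0], [0.999, -0.046, 0.0], [0.0, 0.0, -1.0]]
force: [-0.4, 0.1, -0.4]
grip_width: 0.158
```

```bash
python3 - <<'E'
from h import *
plan((566.4,220.3,198),-2.7)
E
```

```text
t 12.75 eef [560.  221.1 197.6] yawy -2.65 tilt [ 0.  0. -1.] shift [-0.5  6.4 -0.4] turn 0.05 F [-0.4   0.13 -0.39] T [ 0.03  0.38 -0.  ] w 0.158 q [ 21.5  26.3  13.3  77.    0.  114.2]
```

move_arm:
  increments: [0,0,0.0004,0,0,0,0,0.0008,0,0,0,0,0.0012,0,0,0,0,0.0016,0,0,0,0,0.002,0,0,0,0,0.0024,0,0]

```text
time: 13.35
eef_pos: [562.7, 220.9, 197.3]
orientation: [[0.046, 0.999, 0.0], [0.999, -0.046, -0.0], [-0.0, 0.0, -1.0]]
force: [-0.1, -0.5, -1.9]
grip_width: 0.157
```

```bash
python3 - <<'E'
from h import *
plan((566.4,220.3,198),-2.7)
E
```

```text
t 13.35 eef [562.7 220.9 197.3] yawy -2.66 tilt [ 2.e-04 -3.e-04 -1.e+00] shift [-0.4  3.8 -0.7] turn 0.04 F [-0.1  -0.53 -1.91] T [ 0.03 -0.02  0.  ] w 0.157 q [ 21.4  26.6  13.7  77.1  -0.  114.1]
```

The bar has left the run and is over the pockets, since the load is back on the hand. I'll go on slowly to the stops.

move_arm:
  increments: [0,0,0.0004,0,0,0,0,0.0008,0,0,0,0,0.0012,0,0,0,0,0.0016,0,0,0,0,0.002,0,0,0,0,0.002,0,0]

```text
time: 13.95
eef_pos: [564.4, 220.9, 197.6]
orientation: [[0.046, 0.999, 0.0], [0.999, -0.046, -0.0], [-0.0, 0.0, -1.0]]
force: [-0.1, -0.2, -3.2]
grip_width: 0.156
```

```bash
python3 - <<'E'
from h import *
plan((566.4,220.3,198),-2.7)
E
```

```text
t 13.95 eef [564.4 220.9 197.6] yawy -2.65 tilt [ 0. -0. -1.] shift [-0.5  2.  -0.4] turn 0.05 F [-0.07 -0.19 -3.23] T [-0.03  0.02  0.01] w 0.156 q [ 21.4  26.8  14.1  77.3  -0.  114. ]
```

move_arm:
  increments: [0,0,0.0003,0,0,0,0,0.0006,0,0,0,0,0.0009,0,0,0,0,0.0012,0,0,0,0,0.0015,0,0,0,0,0.0015,0,0]

```text
time: 14.55
eef_pos: [565.9, 220.8, 197.6]
orientation: [[0.046, 0.999, 0.0], [0.999, -0.046, -0.0], [-0.0, 0.0, -1.0]]
force: [0.1, 0.2, -2.3]
grip_width: 0.151
```

```bash
python3 - <<'E'
from h import *
plan((566.4,220.3,198),-2.7)
E
```

```text
t 14.55 eef [565.9 220.8 197.6] yawy -2.65 tilt [ 0. -0. -1.] shift [-0.5  0.5 -0.4] turn 0.05 F [ 0.05  0.16 -2.3 ] T [-0.01 -0.01  0.05] w 0.151 q [ 21.3  27.   14.3  77.4  -0.  114. ]
```

move_arm:
  increments: [0,0,0.0003,0,0,0,0,0.0006,0,0,0,0,0.0009,0,0,0,0,0.0012,0,0,0,0,0.0012,0,0]

```text
time: 15.05
eef_pos: [567.0, 220.7, 197.6]
orientation: [[0.046, 0.999, -0.0], [0.999, -0.046, 0.0], [0.0, -0.0, -1.0]]
force: [0.1, 0.4, -3.1]
grip_width: 0.156
```

```bash
python3 - <<'E'
from h import *
plan((566.4,220.3,198),-2.7)
E
```

```text
t 15.05 eef [567.  220.7 197.6] yawy -2.65 tilt [-2.e-04  0.e+00 -1.e+00] shift [-0.5 -0.6 -0.4] turn 0.05 F [ 0.07  0.41 -3.14] T [ 0.06  0.03 -0.03] w 0.156 q [ 21.3  27.1  14.5  77.4   0.  113.9]
```

move_arm:
  increments: [0,0,0.0003,0,0,0,0,0.0006,0,0,0,0,0.0009,0,0,0,0,0.0012,0,0,0,0,0.0012,0,0]

```text
time: 15.55
eef_pos: [567.8, 220.7, 197.5]
orientation: [[0.046, 0.999, -0.001], [0.999, -0.046, -0.0], [-0.0, -0.001, -1.0]]
force: [-2.7, 0.8, -2.6]
grip_width: 0.154
```

```bash
python3 - <<'E'
from h import *
plan((566.4,220.3,198),-2.7)
E
```

```text
t 15.55 eef [567.8 220.7 197.5] yawy -2.65 tilt [-0.0011 -0.     -1.    ] shift [-0.5 -1.4 -0.5] turn 0.05 F [-2.69  0.78 -2.58] T [ 0.08  0.57 -0.08] w 0.154 q [ 21.2  27.2  14.7  77.6   0.  113.9]
```

move_arm:
  increments: [0,0,0.0002,0,0,0,0,0.0004,0,0,0,0,0.0004,0,0,0,0,0.0004,0,0]

```text
time: 15.95
eef_pos: [568.3, 220.7, 197.5]
orientation: [[0.046, 0.999, -0.001], [0.999, -0.046, -0.0], [-0.0, -0.001, -1.0]]
force: [-3.8, 1.0, -2.2]
grip_width: 0.158
```

```bash
python3 - <<'E'
from h import *
plan((566.4,220.3,198),-2.7)
E
```

```text
t 15.95 eef [568.3 220.7 197.5] yawy -2.65 tilt [-8.e-04 -0.e+00 -1.e+00] shift [-0.5 -1.9 -0.5] turn 0.05 F [-3.76  1.04 -2.22] T [ 0.07  0.81 -0.12] w 0.158 q [ 21.2  27.3  14.8  77.6   0.  113.9]
```

The stops are confirmed by feel: Fx went from -2.7 to -3.8 N as I pressed. I'll ease off about 3 mm to mid-pocket, then let the bar down.

move_arm:
  increments: [0,0,-0.0008,0,0,0,0,-0.0016,0,0,0,0,-0.0024,0,0,0,0,-0.003,0,0,0,0,-0.003,0,0]

```text
time: 16.45
eef_pos: [566.3, 220.8, 197.9]
orientation: [[0.046, 0.999, 0.002], [0.999, -0.046, 0.0], [0.0, 0.002, -1.0]]
force: [-0.4, 0.5, -2.8]
grip_width: 0.157
```

```bash
python3 - <<'E'
from h import *
plan((565,220.8,193.2),-2.7)
E
```

```text
t 16.45 eef [566.3 220.8 197.9] yawy -2.66 tilt [ 1.6e-03  1.0e-04 -1.0e+00] shift [-0.1 -1.3  4.7] turn 0.04 F [-0.44  0.45 -2.83] T [-0.01  0.05  0.03] w 0.157 q [ 21.3  26.9  14.3  77.3  -0.  114. ]
```

move_arm:
  increments: [0,0,0,0,0,0,0,0,0,0,0,0,0,0,0]

```text
time: 16.75
eef_pos: [565.8, 220.8, 197.7]
orientation: [[0.046, 0.999, 0.0], [0.999, -0.046, 0.0], [0.0, 0.0, -1.0]]
force: [-0.0, 0.3, -2.0]
grip_width: 0.156
```

```bash
python3 - <<'E'
from h import *
plan((565,220.8,193.2),-2.7)
E
```

```text
t 16.75 eef [565.8 220.8 197.7] yawy -2.65 tilt [ 3.e-04  0.e+00 -1.e+00] shift [-0.  -0.8  4.5] turn 0.05 F [-0.04  0.34 -1.99] T [ 0.01  0.01 -0.02] w 0.156 q [ 21.3  27.   14.3  77.3  -0.  114. ]
```

move_arm:
  increments: [0,0,-0.0006,0.0005,0,0,0,-0.0006,0.001,0,0,0,-0.0006,0.0015,0,0,0,-0.0006,0.002,0,0,0,-0.0006,0.0025,0,0,0,-0.0006,0.003,0,0,0,-0.0006,0.0035,0,0,0,-0.0006,0.0035,0]

```text
time: 17.55
eef_pos: [565.0, 220.8, 194.0]
orientation: [[0.046, 0.999, -0.0], [0.999, -0.046, -0.0], [-0.0, -0.0, -1.0]]
force: [-0.8, -0.3, -3.4]
grip_width: 0.155
```

```bash
python3 - <<'E'
from h import *
plan((565,220.8,193.2),-2.7)
E
```

```text
t 17.55 eef [565.  220.8 194. ] yawy -2.65 tilt [-2.e-04 -1.e-04 -1.e+00] shift [-0.  -0.   0.8] turn 0.05 F [-0.78 -0.29 -3.39] T [-0.02  0.01  0.  ] w 0.155 q [ 21.3  27.   13.8  76.8  -0.  114. ]
```

The bar is past run level and inside the pocket without catching, with its centre at about 179.8. I'll continue down to the floor contact.

move_arm:
  increments: [0,0,0,0.0004,0,0,0,0,0.0008,0,0,0,0,0.0012,0,0,0,0,0.0016,0,0,0,0,0.0016,0]

```text
time: 18.05
eef_pos: [565.1, 220.9, 192.8]
orientation: [[0.046, 0.999, 0.0], [0.999, -0.046, 0.0], [0.0, 0.0, -1.0]]
force: [-0.6, -0.3, -0.5]
grip_width: 0.154
```

```bash
python3 - <<'E'
from h import *
plan((565,220.8,193.2),-2.7)
E
```

```text
t 18.05 eef [565.1 220.9 192.8] yawy -2.65 tilt [ 3.e-04  1.e-04 -1.e+00] shift [-0.1 -0.1 -0.4] turn 0.05 F [-0.64 -0.28 -0.55] T [-0.05  0.14 -0.01] w 0.154 q [ 21.3  27.   13.6  76.6   0.  114. ]
```

move_arm:
  increments: [0,0,0,0.0003,0,0,0,0,0.0003,0,0,0,0,0.0003,0]

```text
time: 18.35
eef_pos: [565.1, 220.9, 192.5]
orientation: [[0.046, 0.999, 0.0], [0.999, -0.046, 0.0], [0.0, 0.0, -1.0]]
force: [-1.3, 0.5, 0.3]
grip_width: 0.161
```

```bash
python3 - <<'E'
from h import *
plan((565,220.8,193.2),-2.7)
p,d=ctrl.camera("wrist");cv2.imwrite("pics/w6.png",p[:,:,::-1])
E
```

```text
t 18.35 eef [565.1 220.9 192.5] yawy -2.65 tilt [ 3.e-04  1.e-04 -1.e+00] shift [-0.1 -0.1 -0.7] turn 0.05 F [-1.27  0.54  0.29] T [-0.09  0.22  0.  ] w 0.161 q [ 21.3  27.   13.6  76.6   0.  114. ]
```

View pics/w6.png

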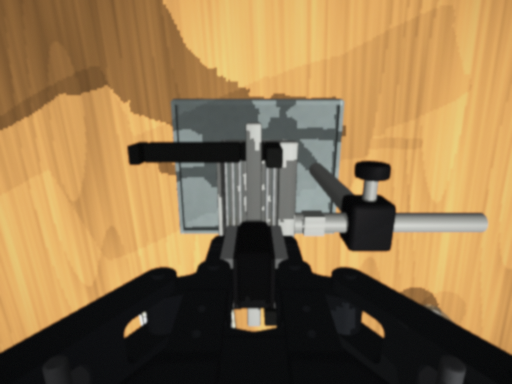

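The bar (column 254) lies in the pocket, right beside the stop (column 270). The stand now carries the weight, so I'll open the jaws slowly.

move_arm:
  increments: [0.014,0,0,0,0,0.016,0,0,0,0,0.018,0,0,0,0,0.022,0,0,0,0,0.028,0,0,0,0,0.036,0,0,0,0,0.045,0,0,0,0,0.045,0,0,0,0]

```text
time: 19.2
eef_pos: [565.1, 220.9, 192.2]
orientation: [[0.046, 0.999, 0.0], [0.999, -0.046, 0.0], [0.0, 0.0, -1.0]]
force: [-0.0, 0.9, 0.5]
grip_width: 0.524
```

```bash
python3 - <<'E'
from h import *
plan((565,220.8,193.2),-2.7)
p,d=ctrl.camera("wrist");cv2.imwrite("pics/w7.png",p[:,:,::-1])
E
```

```text
t 19.2 eef [565.1 220.9 192.2] yawy -2.65 tilt [ 0.  0. -1.] shift [-0.1 -0.1 -1. ] turn 0.05 F [-0.02  0.86  0.46] T [-0.03 -0.06 -0.03] w 0.524 q [ 21.3  27.   13.6  76.6   0.  114. ]
```

View pics/w7.png

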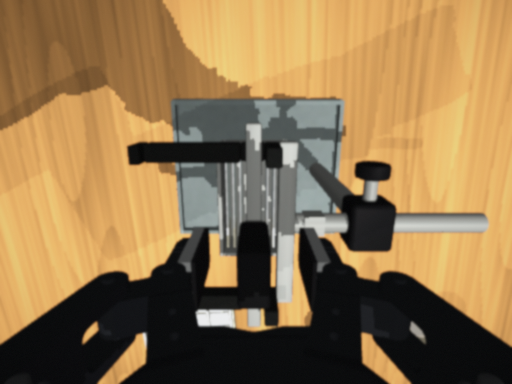

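The jaws are clear on both sides. I'll back straight up.

move_arm:
  increments: [0.045,0,0,-0.005,0,0.045,0,0,-0.015,0,0.045,0,0,-0.035,0,0.045,0,0,-0.06,0,0.045,0,0,-0.085,0,0.045,0,0,-0.105,0,0.045,0,0,-0.118,0,0.045,0,0,-0.12,0]

```text
time: 20.05
eef_pos: [566.0, 221.2, 315.5]
orientation: [[0.046, 0.999, 0.005], [0.999, -0.046, 0.002], [0.002, 0.005, -1.0]]
force: [-0.6, -0.7, -0.7]
grip_width: 0.529
```

move_arm:
  increments: [0.045,0,-0.02,0,0,0.045,0,-0.05,0,0,0.045,0,-0.08,0,0,0.045,0,-0.1,0,0,0.045,0,-0.11,0,0,0.045,0,-0.11,0,0]

```text
time: 20.65
eef_pos: [454.4, 226.0, 312.6]
orientation: [[0.045, 0.999, 0.0], [0.999, -0.045, 0.0], [0.0, 0.0, -1.0]]
force: [0.4, 0.4, 0.2]
grip_width: 0.53
```

```bash
python3 - <<'E'
from h import *
plan((565,220.8,193.2),-2.7)
for k in range(1):
  for n in ["wrist","scene","top"]:
    X=None
    p,d=ctrl.camera(n); np.savez(n+"8.npz",p=p,d=d); np.save(n+"8X.npy",cloud(n,d))
    if n=="scene": q=cv2.resize(p[120:260,150:400],None,fx=3,fy=3)
    elif n=="top": q=cv2.resize(p[110:260,60:260],None,fx=4,fy=4)
    else: q=p
    cv2.imwrite(f"pics/{n}8.png",q[:,:,::-1])
E
```

```text
t 20.65 eef [454.4 226.  312.6] yawy -2.6 tilt [ 5.e-04  2.e-04 -1.e+00] shift [ -0.2 110.7 119.5] turn 0.1 F [0.4  0.42 0.23] T [ 0.02 -0.01  0.01] w 0.53 q [ 26.4  13.6  12.   88.4  -0.  119. ]
```

View pics/wrist8.png

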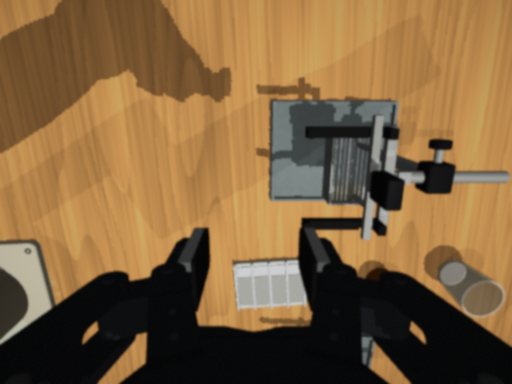

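View pics/scene8.png

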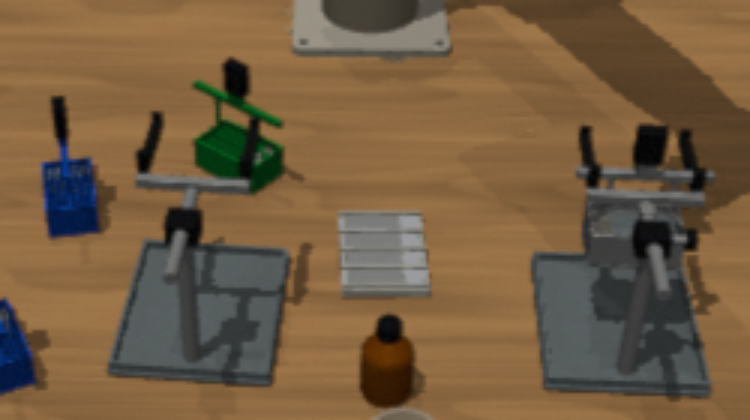

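View pics/top8.png

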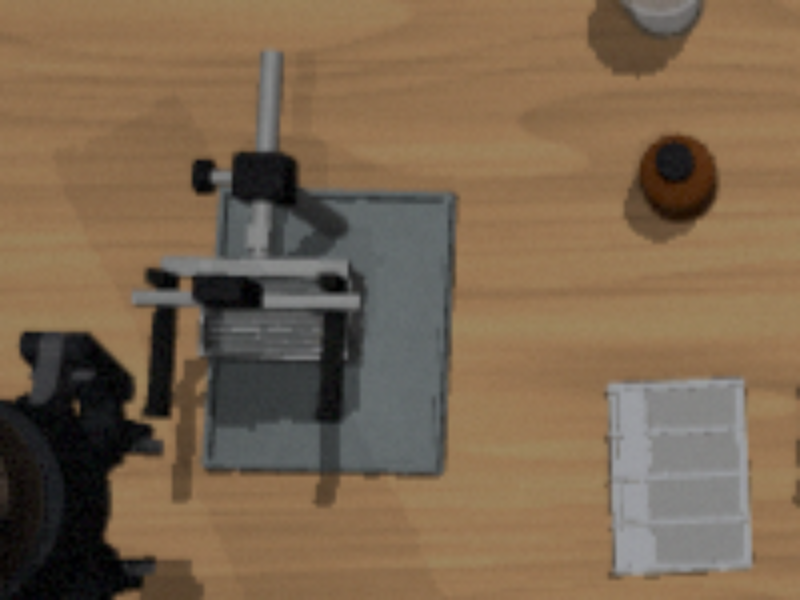

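The rack hangs on stand_b and stand_a is empty. The tray, bottle and jar look unmoved. I'll check height, level and stillness numerically.

```bash
python3 - <<'E'
from h import *
v,u=np.mgrid[0:384,0:512]
def ends(nm,n,X,p,d,roi,half=10):
    z=X[...,2];m=roi&(d>0)&(p.min(2)>70)&(z>177)&(z<195)
    k,l,s,_=cv2.connectedComponentsWithStats(m.astype(np.uint8),connectivity=4)
    for i in range(1,k):
        if s[i,4]>25: print(nm,s[i],line(X,l==i),'zmed',np.median(z[l==i]).round(1))
t=np.load("wrist8.npz");X=np.load("wrist8X.npy");p=t['p'].astype(int)
ends('w',0,X,p,t['d'],(u>355)&(u<390)&(v>105)&(v<245))
z=X[...,2];m=(p.max(2)<60)&(z>222)&(z<240)&(u>360)&(u<410)&(v>160)&(v<215);print('grip top',line(X,m),z[m].mean())
X0=cloud("top",np.load("top8.npz")['d']);t=np.load("top8.npz");ends('top',0,X0,t['p'].astype(int),t['d'],(u>85)&(u<160)&(v>170)&(v<200))
# bystanders moved?
a=np.load("top0.npz")['p'].astype(int);b=t['p'].astype(int)
D=np.abs(a-b).max(2)
for nm,(x0,x1,y0,y1) in dict(tray=(208,250,202,256),bottle=(218,240,143,166),jar=(212,240,90,118)).items(): print(nm,np.percentile(D[y0:y1,x0:x1],[50,95,99]))
import time
p2,_=ctrl.camera("wrist");p3=None
q=np.load("wrist8.npz")['p'].astype(int);print('wrist diff bar area',np.percentile(np.abs(q-p2.astype(int)).max(2)[100:250,300:460],[50,95,99]))
E
```

```text
w [370 115  14  56 482] (array([566.9, 256.9, 182.6]), 'yaw', np.float64(-92.5), 'ext', array([-23.1,  26. ]), 'n', 482) zmed 182.7
w [362 192  12  48 368] (array([563.2, 183.3, 182.4]), 'yaw', np.float64(-91.01), 'ext', array([-26.4,  22.1]), 'n', 368) zmed 182.5
grip top (array([563.7, 222. , 227.9]), 'yaw', np.float64(-92.2), 'ext', array([-12.3,  13.3]), 'n', 610) 227.87563317191794
top [ 93 183  17   4  52] (array([566.3, 262. , 183.8]), 'yaw', np.float64(-95.14), 'ext', array([-16.4,  16.9]), 'n', 52) zmed 184.2
top [126 183  24   5  79] (array([563.3, 185.7, 184. ]), 'yaw', np.float64(-93.22), 'ext', array([-24.3,  25. ]), 'n', 79) zmed 184.4
tray [3. 6. 8.]
bottle [ 4.   12.   15.95]
jar [3. 6. 7.]
wrist diff bar area [ 2. 39. 69.]
```

```bash
python3 - <<'E'
from h import *
a=ctrl.camera("top")[0].astype(int)
for _ in range(4): ctrl.camera("scene")
b=ctrl.camera("top")[0].astype(int)
print(np.percentile(np.abs(a-b).max(2)[150:220,85:165],[50,95,99.5]),np.percentile(np.abs(a-b).max(2)[300:380,200:400],[50,95,99.5]))
c=np.load("top8.npz")['p'].astype(int);print(np.percentile(np.abs(a-c).max(2)[170:200,105:150],[50,95,99.5]))
plan((0,0,0),0)
print(ctrl.hand_in())
E
```

```text
[ 3.  9. 18.] [3. 5. 8.]
[ 3.     8.    14.255]
t 21.15 eef [455.5 225.9 311.9] yawy -2.68 tilt [-4.e-04 -2.e-04 -1.e+00] shift [-246.8 -444.4  312.1] turn -2.68 F [-0.15  0.03 -0.38] T [ 0.04 -0.    0.05] w 0.529 q [ 26.4  13.7  12.1  88.4   0.  119. ]
the job is handed in; nothing more can be done
None
```

The rack now hangs on stand_b, and the job was handed in at about 21 s of the 61 s allowed.

**What I did:** I lifted the rack out of stand_a's pockets by its black grip and drew it out over the lips. I carried it level to stand_b and lowered it onto the prongs with about 2 N. I slid it back slowly until I felt the stops; the push peaked at about 4 N. I then eased off, let it down into the pockets while still holding it, opened the jaws, and backed the arm clear.

**Last checks:**
- **Height:** the bar's top was at 182.5 and 182.7 mm on its two sides in the wrist view, so its centre is at about z -1.4, within the home range of -1 to -3. The top camera read about 1.5 mm higher, which would put the centre at about z 0, just outside that range. That difference is within the 2 mm calibration, and the force readings when the bar met the pocket floor agree with the wrist view.
- **Level:** the two sides agree to about 0.2 mm in both views.
- **Still:** repeated top views showed only image noise. One wrist-camera comparison did differ, which I put down to the arm still settling, since the arm moved 1 mm between readings.
- **Bystanders:** the tray, bottle and jar were unchanged in the top view, and the robot was touching nothing.

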